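Load the steamer and draw out its telescoping handle

TASK

Load the steamer for carrying: lift the blue tray by its wooden grip, tip both potatoes off it into the steamer bowl without touching them with the fingers, and stand the empty tray back upright on the worktop. Then pinch the black handle head so that its red release button is pressed in, and pull the telescoping handle straight up past its first stop to the second, fully out. Finish while still holding it there with the button pressed; do not let go, and leave the mug, shaker, tin, jar and timer where they stand.

Things in the scene. Friction and masses are not known exactly. Their poses are not given: they have to be found in the camera images.
- steamer: Round steel steamer bowl, fixed: 240 mm across the rim, rim 75 mm and inner floor 17 mm above the worktop, inner rim radius 116 mm. Origin: centre of its underside. On its axis a vertical telescoping handle: fixed sleeve (22 mm across, black collar 27 mm, to 105 mm up), two nested tubes, head. Loops at its +x and -x reach 142 mm from the axis, 60 mm up. The red button looks to its -x.
- handle_head: Black block on top of the telescoping handle, 30 mm (x) by 34 mm (y) by 44 mm tall, axes parallel to the steamer's. Origin: the block's centre, on the steamer's axis, 135 mm above the worktop while the handle is down. It only slides straight up (80 mm in all) and does not turn. The red release button is on its -x face.
- release_button (a joint): Red pad 24 mm wide, 30 mm tall, centred on the head's -x face, 9 mm proud (head plus button 39 mm along x). Value: how far it is pushed in along head +x, 0 to 0.0075 m; 4 to 7 N, springs out. While out, a latch locks the lowered handle; pressed over 0.0055 m frees it. Pinching the head across button and back face presses it, so one gripper presses and pulls together.
- mast_upper (a joint): Extension of the thin inner tube (carrying the head) out of the thick tube, 0 (in) to 0.040 m; a light spring draws it back, needing 4 to 5 N to pull. It comes out first: its end is the first stop.
- mast_lower (a joint): Extension of the thick tube out of the sleeve, 0 to 0.040 m; stronger spring, 8 to 9 N to pull. It comes out after the first stop; its end is the second stop, full extension: the head is then 80 mm higher (centre 215 mm above the worktop). If let go, springs draw the handle back down and it locks again.
- prep_tray: Loose blue tray, 166 mm (x) by 130 mm (y), 0.3 kg; origin at the centre of its underside, z up. Smooth floor 4 mm thick. The short ends (+x, -x) have walls 31 mm high; both long sides (+y, -y) are open but for an edge sloping up 3 mm, so pieces slide off sideways when it is tilted about its x axis by 45 degrees or so.
- tray_grip (a point): Centre of the tray's flat wooden grip, 118 mm above the tray's underside, on an arch over the tray's middle: a bar 100 mm long along the tray's x, 14 mm wide (its y), 22 mm tall. The potatoes lie below it (their tops about 55 mm above the tray's underside).
- potato_a_mid (a point): Centre of one brown potato, 59 x 86 x 51 mm, about 0.16 kg, lying on the tray floor toward the tray's +x end, its long axis roughly across the tray (tray y).
- potato_b_mid (a point): Centre of the other, like potato, toward the tray's -x end.
- potato_a: The same potato as potato_a_mid; origin at the centre of the side it lies on at first.
- potato_b: The same for the other potato.
- mug_b: Bystander: the white mug with dark dots, 91 mm tall; origin at the centre of its underside.
- salt_shaker: Bystander: the glass salt shaker with a grey top, 90 mm tall; origin at the centre of its underside.
- tin_beans: Bystander: the pale green food tin, 110 mm tall; origin at the centre of its underside.
- jar_honey: Bystander: the honey jar with a red lid, 100 mm tall; origin at the centre of its underside.
- kitchen_timer: Bystander: the red and white kitchen timer, 56 mm tall; origin at the centre of its underside.

How it is judged:
On the way, in this order (a step that is already met when the one before it is completed fails the run):
1. the tray is held by the fingers off the worktop and tipped (height (world z) of tray_grip above 0.15 m and angle between prep_tray's own z axis and vertical above 0.2 rad and contact force between the fingers and prep_tray above 1 N), for 0.1 s.
2. both potatoes lie in the steamer bowl (horizontal distance between each of potato_a_mid, potato_b_mid and steamer below 0.1 m and height (world z) of potato_a_mid between 0.02 and 0.09 m and height (world z) of potato_b_mid between 0.02 and 0.09 m), for 0.2 s.
3. the empty tray stands upright on the worktop, let go (all of step 2 and height (world z) of prep_tray between -0.008 and 0.008 m and angle between prep_tray's own z axis and vertical below 0.08 rad and contact force between the fingers and prep_tray below 0.1 N and linear speed of prep_tray below 0.03 m/s), for 0.2 s.
4. the handle is at its first stop, with the button pressed (value of joint mast_upper above 0.036 m and value of joint release_button above 0.0055 m and contact force between the fingers and handle_head above 2 N), for 0.05 s.
At the end, for the whole second after the job is handed in: The fingers hold the head (over 2 N), button in at least 5.5 mm, each tube out more than 36 of 40 mm, at rest; both potato centres within 100 mm of the bowl's axis, 20 to 90 mm up; the tray upright (0.08 rad) on the worktop, clear of the handle; bystanders within 30 mm (all of step 2 and all of step 4 and value of joint mast_lower above 0.036 m and height (world z) of prep_tray between -0.008 and 0.008 m and angle between prep_tray's own z axis and vertical below 0.08 rad and contact force between prep_tray and handle_head below 0.5 N and velocity of joint mast_lower below 0.02 m/s and linear speed of prep_tray below 0.02 m/s); the arm keeps its last pose, push and grip.
It fails at once if the mug, shaker, tin, jar or timer is moved more than 30 mm (distance of any of mug_b, salt_shaker, tin_beans, jar_honey, kitchen_timer from where it was at the start of the episode above 0.03 m).
It fails at once if the fingers push or grip a potato (more than 4 N) (contact force between the fingers and potato_a above 4 N or contact force between the fingers and potato_b above 4 N).
It also fails if it takes over 54 s, if anything falls off the work surface, if the arm or the gripper's body presses on something with over 40 N, if the wrist force passes 120 N, or if a joint passes its speed limit or range.

ROBOT

A 7-joint arm with a two-finger parallel gripper is mounted at the origin on a cart in front of the work surface, level with it; the furniture and walls round the work are solid. World frame = base frame: x ahead of the robot, y to its left, z up, the work surface at z = 0. Lengths are in m, angles in rad, forces in N, time in s.
With the tool pointing down it reaches from about 0.425 to 0.95 m from the base axis. Payload 4.7 kg.
Tool frame: the origin (TCP) lies on the centre line of the jaws, within the pads' length; the fingertips stand manip.tip_reach ahead of it and the grasp point (between the pads) lies 11 mm behind it (manip.tip_reach is the distance from the TCP to the fingertips, in m); z points along the fingers, y is the line along which they close (so a half turn about z gives the same grasp; the last joint's range is limited). The gripper opens to 85 mm and grips with 20 to 120 N. Pads are 22 mm wide; open, the fingers measure 114 mm over their backs; the gripper's body (76 mm by 85 mm) begins 54 mm behind the grasp point. The pads swing forward as they close: fully open they stand 13 mm farther back than shut.
Start: joints at [1.257, 0.469, -0.049, 1.532, 0.024, 1.141, -0.082], TCP at [0.19, -0.648, 0.239] pointing down, gripper open.
Joint ranges: [-2.59, 2.59], [-0.33, 1.99], [-1.39, 1.29], [0.1, 2.45], [-1.04, 4.18], [0.21, 1.99], [-2.66, 2.66]. Speed limits (rad/s): [2.57, 2.57, 3.14, 3.14, 3.14, 3.14, 3.14].

INTERFACE

Orientations are given as a unit quaternion [x, y, z, w].
In Python, from workcell import manip gives the robot as it stands. The module is installed in compiled form; this text tells all that it offers.
- The arm moves only by the shell command python3 -m pendant 'ROWS' [OPENING] [FORCE]. ROWS is JSON, a list that holds one entry, the list of rows, each a list of 6 numbers: the shift along the tool's x, y, z in units of 50 mm (1.0 is 50 mm), then the turn, a rotation vector about the tool's x, y, z in units of 10 degrees (1.0 is 10 degrees). A call has 1 to 8 rows; each row is the pose to reach, as a shift and turn from the pose commanded when the call began, along the tool's axes at that moment; what a row does not reach only later rows make up. A row lasts 1/8 s, in which the tool goes at most 62.5 mm and 10.7 degrees, less where a joint would pass 70% of its speed; a pose out of reach is approached as far as the arm can. A call with a gripper value outside its range is refused whole. OPENING is the opening, from 0 (shut) to 1 (fully open), set as the call begins (- or left out, the last holds). The fingers move at their own pace and stop on an object; FORCE is the grip in N (left out, the last holds). Time passes only in rows, so rows that repeat a pose let the fingers close. It gives the time, the measured TCP pose, the force, the opening and the grip force at its end, in the units of the state.
- manip.observe(): the state, without advancing time (a new reading comes with each control period).
- manip.get_image(name): name is "scene" or "top" or "wrist"; returns (picture, depth): 384x512x3 uint8, blue, green, red; 384x512 float32, m along the optical axis (not along the pixel's ray), 0 where there is no reading.
- manip.get_calibration(name): a dict with "intrinsics" (3x3 intrinsics, pixels), "view" (4x4, takes a point from world to camera coordinates); the wrist camera has in their place "hand_eye" (4x4, takes a point from camera to tool coordinates, whose origin is the TCP and whose axes are the flange's). Camera axes: x right, y down, z forward; pixel columns grow to the right and rows downward; lengths in m; the calibration is good to about 2 mm. A picture is of the moment at which its call begins: read the wrist's pose just before it. get_calibration takes no time and is no camera call.
- manip.sign_off(): hands the job in; it is judged then, once.
The state is a dict: "time": time; "q": joint angles; "joint_vel": joint speeds; "joint_torque": joint torques, N m; "tcp_pos": TCP position; "eef_rot": TCP orientation; "contact_force": force on the tool from outside, world axes, zero at the start; "moment": the same for the moment, N m; "grip_width": finger opening in m; "gripper_force": force on a finger pad.
Only numpy, scipy, OpenCV 4.12 (cv2) and the standard library are available. Lean on these libraries where they do the work, as an engineer would, in place of code of your own. Each camera call takes 0.05 s, during which the arm holds its last target. There are 200 camera calls.

## Working session

There is one attempt and no reset: what is moved stays moved. The work goes in short steps, Python scripts to look and compute and a shell command to move; the robot and the scene stay as the last step left them, time stands still between calls to the robot, and variables do not carry over. Pictures are saved under pics/ and viewed, at most 13 in all, crops included, and the job is handed in when it is done.

```bash
mkdir -p pics; cat > h.py <<'E'
import numpy as np,cv2
from workcell import manip
from scipy.spatial.transform import Rotation as R
def grab(n,tag):
    s=manip.observe(); im,d=manip.get_image(n); c=manip.get_calibration(n)
    K=np.array(c["intrinsics"])
    if "view" in c: T=np.linalg.inv(np.array(c["view"]))
    else:
        W=np.eye(4);W[:3,:3]=R.from_quat(s["eef_rot"]).as_matrix();W[:3,3]=s["tcp_pos"];T=W@np.array(c["hand_eye"])
    cv2.imwrite(f"pics/{tag}.png",im); np.savez(f"pics/{tag}.npz",d=d,K=K,T=T,im=im)
    return im,d,K,T
def world(d,K,T):
    v,u=np.indices(d.shape); P=np.stack([(u-K[0,2])/K[0,0]*d,(v-K[1,2])/K[1,1]*d,d],-1)
    return P@T[:3,:3].T+T[:3,3]
def load(tag):
    z=np.load(f"pics/{tag}.npz"); return z["im"],z["d"],world(z["d"],z["K"],z["T"])
E
python3 - <<'E'
from h import *
a=grab("scene","s0")[0];b=grab("top","t0")[0]
print(manip.observe(),manip.tip_reach)
for t in("s0","t0"):
    z=np.load(f"pics/{t}.npz");print(z["K"].round(1).tolist(),z["T"].round(3).tolist())
E
```

```text
{'time': 0.1, 'q': array([ 1.25708773,  0.46939294, -0.04857594,  1.53357378,  0.02412586,
        1.14099962, -0.08231567]), 'joint_vel': array([-0.00116979, -0.00229777,  0.00048164, -0.00224389, -0.00175876,
        0.00090949,  0.00087996]), 'joint_torque': array([ 1.88391514e-04, -5.11514461e+01, -4.68084728e-02, -2.38390249e+01,
        1.09188477e-02,  4.34711779e-03,  5.72663453e-05]), 'tcp_pos': array([ 0.18951017, -0.64731996,  0.23834491]), 'eef_rot': array([ 9.89876728e-01,  1.41926973e-01, -1.73248234e-04, -8.76723723e-04]), 'contact_force': array([-0.07480264,  0.32255603,  0.43525395]), 'moment': array([ 0.03216804, -0.05625673, -0.02896927]), 'gripper_force': 0.0, 'grip_width': 0.0856724549839936} 0.008
[[379.9, 0.0, 254.5], [0.0, 379.9, 189.0], [0.0, 0.0, 1.0]] [[-0.893, -0.246, 0.378, 0.049], [-0.451, 0.49, -0.746, 0.985], [-0.002, -0.836, -0.549, 0.853], [0.0, 0.0, 0.0, 1.0]]
[[391.0, 0.0, 252.1], [0.0, 391.0, 191.8], [0.0, 0.0, 1.0]] [[0.026, -0.983, 0.183, 0.278], [-0.999, -0.031, -0.023, 0.012], [0.028, -0.182, -0.983, 1.379], [0.0, 0.0, 0.0, 1.0]]
```

View pics/s0.png

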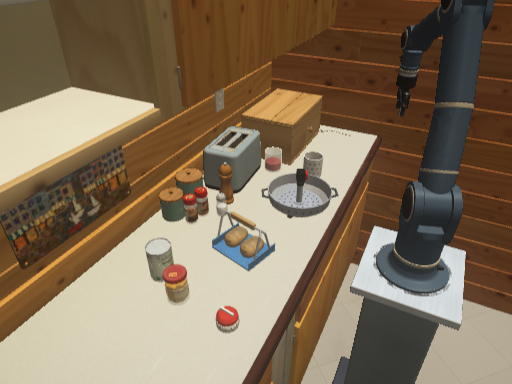

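View pics/t0.png

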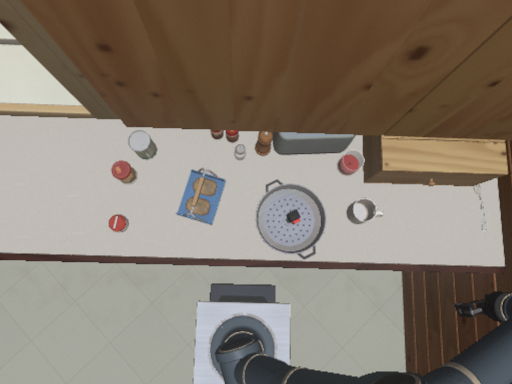

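```bash
python3 - <<'E'
from h import *
for t in("t0","s0"):
    im,d,P=load(t); b,g,r=[im[...,i].astype(int) for i in range(3)]
    ok=d>0
    def reg(n,m):
        m=m&ok
        if m.sum()<3: print(t,n,m.sum());return
        Q=P[m];c=np.median(Q,0);C=Q[:,:2]-Q[:,:2].mean(0);w,V=np.linalg.eigh(C.T@C/len(C))
        print(t,n,m.sum(),"med",c.round(3),"mean",Q.mean(0).round(3),"min",Q.min(0).round(3),"max",Q.max(0).round(3),"ang",np.degrees(np.arctan2(V[1,1],V[0,1])).round(1),(w**.5).round(3))
    X,Y,Z=P[...,0],P[...,1],P[...,2]
    tr=(X>.3)&(X<.62)&(Y>.03)&(Y<.27)
    reg("grip",tr&(Z>.105)&(Z<.14)&(Y>.06))
    blue=(b>r+50)&(Z<.05)&(Z>-.01)
    reg("trayblue",tr&blue)
    reg("potato",tr&(r>b+30)&(Z>.02)&(Z<.08))
    st=(abs(X-.45)<.2)&(Y<0)&(Y>-.33)
    reg("rim",st&(Z>.068)&(Z<.08))
    reg("head",st&(Z>.12)&(Z<.18))
    reg("btn",st&(Z>.1)&(r>120)&(g<70))
    m=st&(Z>.068)&(Z<.08)&ok
    A=np.c_[2*X[m],2*Y[m],np.ones(m.sum())];s=np.linalg.lstsq(A,X[m]**2+Y[m]**2,rcond=None)[0]
    print("circle",s[:2],np.sqrt(s[2]+s[0]**2+s[1]**2))
def crop(n,x0,y0,x1,y1,f): 
    return cv2.resize(cv2.imread(f"pics/{n}.png")[y0:y1,x0:x1],None,fx=f,fy=f,interpolation=cv2.INTER_CUBIC)
a=crop("t0",170,160,330,265,5);cv2.imwrite("pics/c1.png",a)
a=crop("s0",200,160,340,270,5);cv2.imwrite("pics/c2.png",a)
E
```

```text
t0 grip 219 med [0.508 0.16  0.126] mean [0.509 0.159 0.123] min [0.429 0.125 0.105] max [0.594 0.196 0.135] ang 164.7 [0.005 0.047]
t0 trayblue 702 med [0.51  0.147 0.004] mean [0.508 0.159 0.005] min [ 0.419  0.082 -0.003] max [0.6   0.24  0.033] ang -178.0 [0.047 0.048]
t0 potato 468 med [0.492 0.149 0.05 ] mean [0.503 0.153 0.049] min [0.444 0.11  0.03 ] max [0.567 0.208 0.058] ang 160.5 [0.021 0.039]
t0 rim 336 med [ 0.453 -0.165  0.074] mean [ 0.446 -0.16   0.074] min [ 0.319 -0.328  0.068] max [ 0.648 -0.033  0.08 ] ang 145.9 [0.082 0.09 ]
t0 head 140 med [ 0.432 -0.15   0.154] mean [ 0.432 -0.15   0.152] min [ 0.412 -0.17   0.123] max [ 0.455 -0.13   0.164] ang -151.4 [0.01  0.011]
t0 btn 6 med [ 0.419 -0.151  0.147] mean [ 0.419 -0.153  0.145] min [ 0.413 -0.164  0.133] max [ 0.427 -0.149  0.151] ang 131.8 [0.002 0.007]
circle [ 0.45290932 -0.16443214] 0.12198589898710324
s0 grip 255 med [0.5   0.169 0.12 ] mean [0.5   0.168 0.119] min [0.425 0.142 0.105] max [0.59  0.196 0.131] ang 166.1 [0.004 0.043]
s0 trayblue 513 med [0.517 0.196 0.003] mean [0.514 0.189 0.005] min [ 0.414  0.082 -0.004] max [0.601 0.245 0.031] ang -178.0 [0.031 0.048]
s0 potato 629 med [0.513 0.175 0.046] mean [0.503 0.172 0.043] min [0.432 0.09  0.021] max [0.581 0.214 0.072] ang 159.9 [0.022 0.039]
s0 rim 254 med [ 0.43  -0.141  0.072] mean [ 0.444 -0.152  0.072] min [ 0.316 -0.329  0.068] max [ 0.649 -0.027  0.08 ] ang 134.0 [0.074 0.109]
s0 head 131 med [ 0.428 -0.139  0.145] mean [ 0.428 -0.14   0.142] min [ 0.41  -0.165  0.12 ] max [ 0.453 -0.125  0.159] ang -158.2 [0.009 0.011]
s0 btn 11 med [ 0.413 -0.152  0.147] mean [ 0.414 -0.153  0.145] min [ 0.41  -0.162  0.129] max [ 0.423 -0.143  0.152] ang 118.4 [0.002 0.007]
circle [ 0.47499279 -0.17781065] 0.13775789830455823
```

View pics/c1.png

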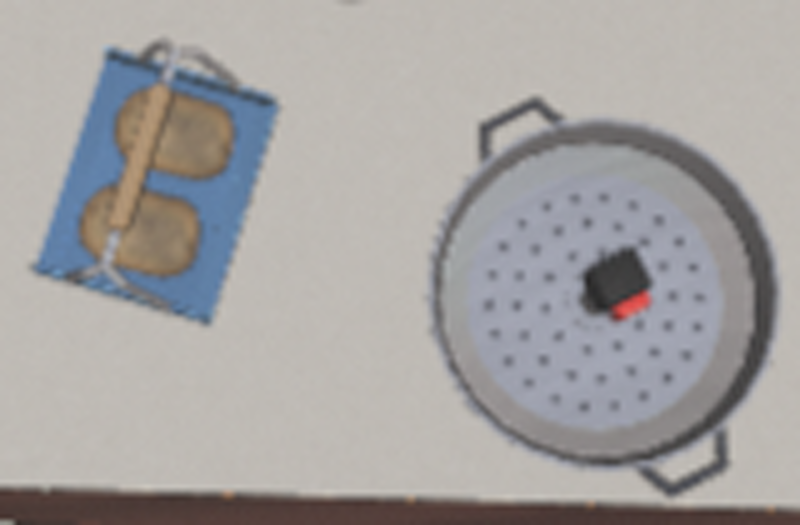

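View pics/c2.png

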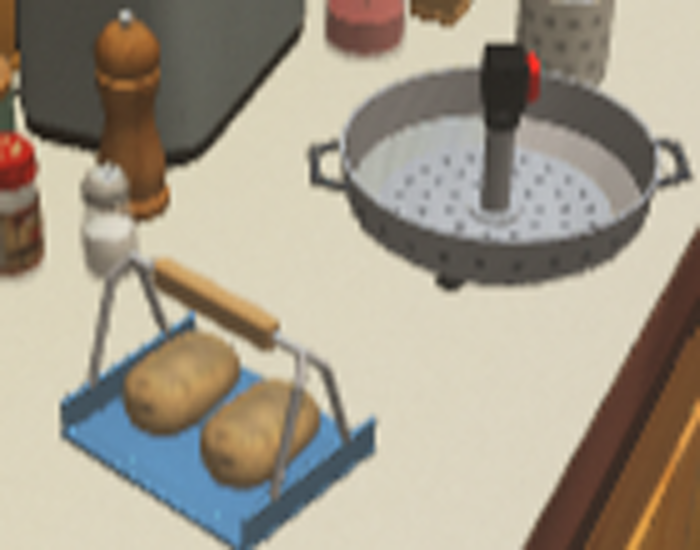

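```bash
cat >> h.py <<'E'
def go(pos,xang,tilt=0,ax=None,s=None):
    """target TCP pos, tool x heading (deg) with tool down, then tilt deg about world-horizontal axis at heading ax"""
    s=s or manip.observe(); R0=R.from_quat(s["eef_rot"])
    x=np.radians(xang);X=np.array([np.cos(x),np.sin(x),0]);Z=np.array([0,0,-1.]);Rt=R.from_matrix(np.c_[X,np.cross(Z,X),Z])
    if tilt: a=np.radians(ax);Rt=R.from_rotvec(np.radians(tilt)*np.array([np.cos(a),np.sin(a),0]))*Rt
    t=R0.inv().apply(np.array(pos)-s["tcp_pos"])/.05; w=np.degrees((R0.inv()*Rt).as_rotvec())/10
    print("row",np.r_[t,w].round(3).tolist(),"n>=",max(np.linalg.norm(t)*50/62.5,np.linalg.norm(w)*10/10.7).round(1))
def st():
    s=manip.observe(); Rm=R.from_quat(s["eef_rot"]).as_matrix()
    print("t",round(s["time"],2),"q",s["q"].round(2),"tcp",s["tcp_pos"].round(4),"xdir",np.degrees(np.arctan2(Rm[1,0],Rm[0,0])).round(1),"z",Rm[:,2].round(3),"F",s["contact_force"].round(1),"w",round(s["grip_width"],4),"gf",round(s["gripper_force"],1))
E
python3 - <<'E'
from h import *
from scipy.optimize import least_squares
for t in("t0","s0"):
    im,d,P=load(t); X,Y,Z=P[...,0],P[...,1],P[...,2];ok=d>0
    r0=np.hypot(X-.44,Y+.157)
    m=ok&(Z>.069)&(Z<.08)&(r0<.15)&(r0>.09)
    f=least_squares(lambda p:np.hypot(X[m]-p[0],Y[m]-p[1])-p[2],[.44,-.157,.119],loss="soft_l1",f_scale=.003)
    c=f.x;print(t,"rim",m.sum(),c.round(4))
    h=ok&(r0<.05)&(Z>.15)&(Z<.17);print("headtop",h.sum(),P[h].mean(0).round(4),P[h].min(0).round(3),P[h].max(0).round(3), "rect",cv2.minAreaRect(P[h][:,:2].astype(np.float32)))
    r=np.hypot(X-c[0],Y-c[1]);l=ok&(r>.127)&(r<.15)&(Z>.045)&(Z<.068)
    a=np.degrees(np.arctan2(Y-c[1],X-c[0]))[l]
    for s in(1,-1):
        k=a*s>0;print("loop",k.sum(),np.median(a[k]).round(1),(a[k].min()+a[k].max())/2)
im,d,P=load("t0");Z=P[...,2];m=(d>0)&(Z>.4)&(P[...,1]>-.5)&(P[...,1]<.3)&(P[...,0]>.35)
print("high",m.sum(),P[m].min(0),P[m].max(0))
m=(d>0)&(Z>.13)&(P[...,1]>-.5)&(P[...,1]<.3)&(P[...,0]>.46)&(P[...,0]<.65)&(Z<.4)
for q in P[m][::25]: print(q.round(2),end="")
E
```

```text
t0 rim 307 [ 0.437  -0.1502  0.1168]
headtop 110 [ 0.4346 -0.1507  0.1555] [ 0.414 -0.17   0.15 ] [ 0.455 -0.131  0.164] rect ((0.43371471762657166, -0.15199236571788788), (0.03670173138380051, 0.034672584384679794), 29.98264503479004)
loop 48 29.3 27.969095804116854
loop 46 -152.8 -152.58195932705607
s0 rim 191 [ 0.4342 -0.1463  0.1169]
headtop 47 [ 0.4329 -0.1443  0.1541] [ 0.415 -0.165  0.15 ] [ 0.451 -0.128  0.159] rect ((0.4312313199043274, -0.1467016637325287), (0.03279181197285652, 0.03399989381432533), 22.21067237854004)
loop 25 28.3 28.22397175555234
loop 29 -153.8 -152.5596872966263
high 57193 [ 0.5787411  -0.49975635  0.51615978] [0.58656061 0.28533288 0.99130739]
[ 0.65 -0.42  0.2 ][ 0.65 -0.44  0.2 ][ 0.64 -0.43  0.2 ][ 0.64 -0.42  0.18][ 0.64 -0.49  0.2 ][ 0.64 -0.48  0.2 ][ 0.63 -0.46  0.2 ][ 0.63 -0.44  0.2 ][ 0.63 -0.42  0.19][ 0.63 -0.5   0.2 ][ 0.62 -0.47  0.21][ 0.62 -0.45  0.2 ][ 0.62 -0.43  0.2 ][ 0.62 -0.42  0.16][ 0.61 -0.49  0.2 ][ 0.61 -0.46  0.2 ][ 0.61 -0.44  0.2 ][ 0.61 -0.42  0.17][ 0.61 -0.49  0.2 ][ 0.6  -0.47  0.2 ][ 0.6  -0.45  0.2 ][ 0.59 -0.42  0.2 ][ 0.61 -0.42  0.13][ 0.59 -0.48  0.2 ][ 0.59 -0.46  0.2 ][ 0.58 -0.43  0.2 ][ 0.59 -0.42  0.16][ 0.58 -0.49  0.2 ][ 0.58 -0.47  0.18][ 0.58 -0.46  0.17][ 0.58 -0.46  0.15][ 0.58 -0.46  0.14][0.51 0.16 0.13]
```

```bash
python3 - <<'E'
from h import *
go([.447,-.107,.33],165)
E
```

```text
row [7.979, -8.927, -1.818, -0.004, -0.013, -14.868] n>= 13.9
```

```bash
python3 -m pendant '[[[3,-3,-2,0,0,-5],[8,-9,-2,0,0,-14.9],[8,-9,-2,0,0,-14.9],[8,-9,-2,0,0,-14.9],[8,-9,-2,0,0,-14.9],[8,-9,-2,0,0,-14.9],[8,-9,-2,0,0,-14.9],[8,-9,-2,0,0,-14.9]]]' 1 100; python3 - <<'E'
from h import *
st();go([.447,-.107,.33],165)
E
```

```text
time: 1.1
tcp_pos: [0.4001, -0.2032, 0.3244]
eef_rot: [0.625, 0.78, -0.0, 0.0]
contact_force: [0.7, -0.4, 0.0]
grip_width: 0.0854
gripper_force: 0.0
t 1.1 q [ 0.91  0.05 -0.55  1.9   0.03  1.2   0.57] tcp [ 0.4001 -0.2032  0.3244] xdir 102.6 z [-0. -0. -1.] F [ 0.7 -0.4  0. ] w 0.0854 gf 0.0
row [1.672, 1.335, -0.113, -0.002, 0.002, -6.24] n>= 5.8
```

```bash
python3 -m pendant '[[[1.7,1.3,0,0,0,-6.2],[1.7,1.3,0,0,0,-6.2],[1.7,1.3,0,0,0,-6.2],[1.7,1.3,0,0,0,-6.2],[1.7,1.3,0,0,0,-6.2],[1.7,1.3,0,0,0,-6.2]]]'; python3 - <<'E'
from h import *
st();go([.447,-.107,.3],165,50,-15)
E
```

```text
time: 1.85
tcp_pos: [0.445, -0.1082, 0.3239]
eef_rot: [0.134, 0.991, -0.0, -0.0]
contact_force: [-0.5, -0.7, -0.0]
grip_width: 0.0853
gripper_force: 0.0
t 1.85 q [ 0.83  0.09 -0.72  1.87  0.06  1.21  1.39] tcp [ 0.445  -0.1082  0.3239] xdir 164.6 z [-0.001  0.    -1.   ] F [-0.5 -0.7 -0. ] w 0.0853 gf 0.0
row [-0.033, 0.034, 0.478, -5.001, 0.016, -0.044] n>= 4.7
```

```bash
python3 -m pendant '[[[0,0,0.5,-5.5,0,0],[0,0,0.5,-5.5,0,0],[0,0,0.5,-5.5,0,0],[0,0,0.5,-5.5,0,0],[0,0,0.5,-5.5,0,0],[0,0,0.5,-5.5,0,0]]]'; python3 - <<'E'
from h import *
st();go([.503,.162,.2],165)
E
```

```text
time: 2.6
tcp_pos: [0.4442, -0.1103, 0.2972]
eef_rot: [0.124, 0.878, 0.459, 0.062]
contact_force: [0.5, 0.6, -0.0]
grip_width: 0.0856
gripper_force: 0.0
t 2.6 q [ 1.21  0.36 -0.67  1.96 -0.73  1.29  2.18] tcp [ 0.4442 -0.1103  0.2972] xdir 164.0 z [ 0.223  0.789 -0.572] F [ 0.5  0.6 -0. ] w 0.0856 gf 0.0
row [0.361, 1.582, 5.672, 5.513, 0.021, -0.105] n>= 5.2
```

```bash
python3 -m pendant '[[[0,1,2,3,0,0],[0.4,1.6,5.3,5.5,0,-0.1],[0.4,1.6,5.3,5.5,0,-0.1],[0.4,1.6,5.3,5.5,0,-0.1],[0.4,1.6,5.3,5.5,0,-0.1],[0.4,1.6,5.3,5.5,0,-0.1],[0.4,1.6,5.3,5.5,0,-0.1],[0.4,1.6,5.3,5.5,0,-0.1]]]'; python3 - <<'E'
from h import *
st();im,d,K,T=grab("wrist","w0");P=world(d,K,T);Z=P[...,2]
m=(d>0)&(Z>.122)&(Z<.14)&(np.hypot(P[...,0]-.507,P[...,1]-.163)<.08)
print(m.sum(),P[m].mean(0) if m.any() else 0, cv2.minAreaRect(P[m][:,:2].astype(np.float32)) if m.any() else 0)
E
```

```text
time: 3.6
tcp_pos: [0.497, 0.1519, 0.2137]
eef_rot: [0.128, 0.992, -0.0, 0.005]
contact_force: [0.6, -0.2, -0.4]
grip_width: 0.0856
gripper_force: 0.0
t 3.6 q [ 0.16  0.31 -0.65  1.91  0.23  0.99  0.72] tcp [0.497  0.1519 0.2137] xdir 165.3 z [ 0.01  -0.002 -1.   ] F [ 0.6 -0.2 -0.4] w 0.0856 gf 0.0
2748 [0.50482146 0.16142784 0.12817036] ((0.5088995695114136, 0.16060054302215576), (0.014077427797019482, 0.14905667304992676), 75.08843231201172)
```

View pics/w0.png

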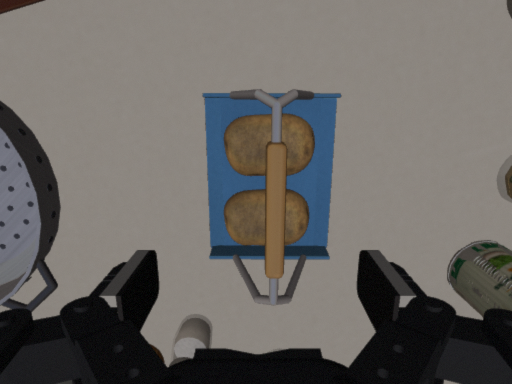

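```bash
python3 - <<'E'
from h import *
im,d,P=load("w0")
a=P[147,277];b=P[273,274];print(a,b,(a+b)/2)
b_,g,r=[im[...,i].astype(int) for i in range(3)]
m=(P[...,2]>.12)&(P[...,2]<.14)&(r>b_+30)&(np.hypot(P[...,0]-.507,P[...,1]-.163)<.08)
Q=P[m];print(m.sum(),Q.min(0),Q.max(0));(c,sz,an)=cv2.minAreaRect(Q[:,:2].astype(np.float32));print(c,sz,an)
go([*c,.18],165)
go([*c,.105],165)
E
```

```text
[0.46293737 0.17301879 0.12896934] [0.55186095 0.14898483 0.12825834] [0.50739916 0.16100181 0.12861384]
2671 [0.45985455 0.14236743 0.12004595] [0.55711624 0.17886037 0.13099881]
(0.508549153804779, 0.16069377958774567) (0.014077475294470787, 0.09897290170192719) 75.08882141113281
row [-0.156, 0.263, 0.671, -0.001, 0.055, 0.011] n>= 0.6
row [-0.142, 0.263, 2.171, -0.001, 0.055, 0.011] n>= 1.8
```

```bash
python3 -m pendant '[[[-0.15,0.27,0.7,0,0.05,0],[-0.15,0.27,0.7,0,0.05,0],[-0.15,0.27,1.5,0,0.05,0],[-0.15,0.27,2.17,0,0.05,0],[-0.15,0.27,2.17,0,0.05,0],[-0.15,0.27,2.17,0,0.05,0]]]' && python3 -m pendant '[[[0,0,0,0,0,0],[0,0,0,0,0,0],[0,0,0,0,0,0],[0,0,0,0,0,0],[0,0,0,0,0,0],[0,0,0,0,0,0]]]' 0 100; python3 - <<'E'
from h import *
st()
E
```

```text
time: 4.4
tcp_pos: [0.5101, 0.1608, 0.1062]
eef_rot: [0.13, 0.991, 0.001, 0.001]
contact_force: [-0.1, 0.0, 0.3]
grip_width: 0.0858
gripper_force: 0.0
time: 5.15
tcp_pos: [0.5091, 0.1614, 0.1046]
eef_rot: [0.129, 0.992, 0.0, -0.0]
contact_force: [-0.7, -0.7, 3.6]
grip_width: 0.0128
gripper_force: 97.7
t 5.15 q [ 0.07  0.47 -0.59  1.97  0.36  0.8   0.6 ] tcp [0.5091 0.1614 0.1046] xdir 165.1 z [-0.001  0.    -1.   ] F [-0.7 -0.7  3.6] w 0.0128 gf 97.7
```

```bash
python3 -m pendant '[[[0,0,-0.3,0,0,0],[0,0,-0.8,0,0,0],[0,0,-1.5,0,0,0],[0,0,-2.2,0,0,0],[0,0,-2.6,0,0,0],[0,0,-2.6,0,0,0]]]'; python3 - <<'E'
from h import *
st();im,d,P=load("t0");print("shaker",P[148:158:3,240].round(3))
go([.476,.001,.235],165);go([.476,.001,.20],165)
for th in range(0,61,5):
    t=np.radians(th);f=lambda t:np.array([65*np.cos(t)-118*np.sin(t)+13.4*np.sin(t),65*np.sin(t)+118*np.cos(t)-13.4*np.cos(t)])
    e=(f(t)-f(0))/50;print(th,"y %.2f z %.2f rx %.1f"%(e[0],-e[1],-th/10))
E
```

```text
time: 5.9
tcp_pos: [0.5093, 0.1612, 0.2354]
eef_rot: [0.13, 0.992, 0.0, 0.001]
contact_force: [-0.0, 1.0, -7.4]
grip_width: 0.0128
gripper_force: 97.8
t 5.9 q [ 0.15  0.31 -0.66  1.84  0.22  1.06  0.72] tcp [0.5093 0.1612 0.2354] xdir 165.1 z [ 0.001  0.    -1.   ] F [-0.   1.  -7.4] w 0.0128 gf 97.8
shaker [[0.669 0.028 0.09 ]
 [0.659 0.027 0.087]
 [0.656 0.027 0.063]
 [0.652 0.027 0.039]]
row [-0.18, -3.268, 0.006, 0.005, 0.007, 0.011] n>= 2.6
row [-0.179, -3.269, 0.706, 0.005, 0.007, 0.011] n>= 2.7
0 y 0.00 z -0.00 rx 0.0
5 y -0.19 z -0.11 rx -0.5
10 y -0.38 z -0.19 rx -1.0
15 y -0.59 z -0.27 rx -1.5
20 y -0.79 z -0.32 rx -2.0
25 y -1.01 z -0.35 rx -2.5
30 y -1.22 z -0.37 rx -3.0
35 y -1.44 z -0.37 rx -3.5
40 y -1.65 z -0.35 rx -4.0
45 y -1.86 z -0.31 rx -4.5
50 y -2.07 z -0.25 rx -5.0
55 y -2.27 z -0.17 rx -5.5
60 y -2.46 z -0.08 rx -6.0
```

Smoothly carry over, then check with the top camera.

```bash
python3 -m pendant '[[[0,-0.4,0,0,0,0],[-0.1,-1,0,0,0,0],[-0.15,-1.8,0,0,0,0],[-0.18,-2.5,0.2,0,0,0],[-0.18,-3,0.5,0,0,0],[-0.18,-3.27,0.7,0,0,0],[-0.18,-3.27,0.7,0,0,0]]]'; python3 - <<'E'
from h import *
st();go([.476,.001,.20],165);im,d,K,T=grab("top","t1");P=world(d,K,T)
b,g,r=[im[...,i].astype(int) for i in range(3)]
m=(b>r+50)&(P[...,2]>.06)&(P[...,2]<.14);print(m.sum(),cv2.minAreaRect(P[m][:,:2].astype(np.float32)),np.percentile(P[m][:,2],[5,50,95]))
cv2.imwrite("pics/c3.png",cv2.resize(im[130:290,150:350],None,fx=3,fy=3))
E
```

```text
time: 6.78
tcp_pos: [0.4744, 0.0002, 0.1979]
eef_rot: [0.13, 0.991, -0.0, -0.002]
contact_force: [-0.6, 0.3, -6.0]
grip_width: 0.0127
gripper_force: 98.0
t 6.78 q [ 0.43  0.24 -0.6   2.01  0.17  0.94  1.05] tcp [4.744e-01 2.000e-04 1.979e-01] xdir 165.0 z [-0.004  0.    -1.   ] F [-0.6  0.3 -6. ] w 0.0127 gf 98.0
row [-0.026, 0.024, -0.043, -0.004, -0.025, 0.004] n>= 0.0
242 ((0.4481112062931061, 0.033557772636413574), (0.07462563365697861, 0.09518207609653473), 75.53175354003906) [0.09347079 0.09806054 0.12286978]
```

View pics/c3.png

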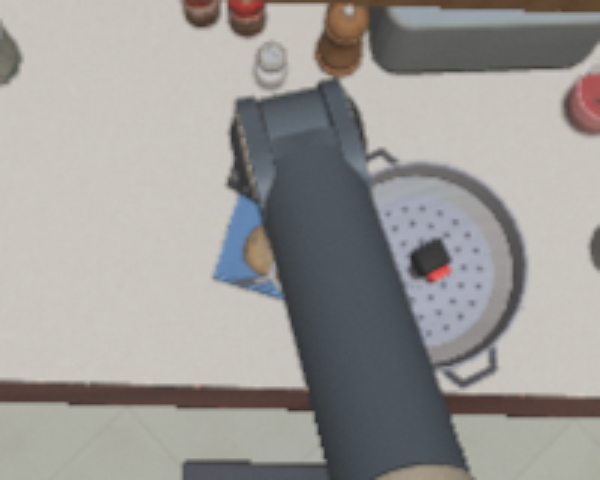

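```bash
python3 -m pendant '[[[0,-0.19,-0.11,-0.5,0,0],[0,-0.38,-0.19,-1,0,0],[0,-0.59,-0.27,-1.5,0,0],[0,-0.79,-0.32,-2,0,0],[0,-1.01,-0.35,-2.5,0,0],[0,-1.22,-0.37,-3,0,0],[0,-1.22,-0.37,-3,0,0],[0,-1.22,-0.37,-3,0,0]]]'; python3 - <<'E'
from h import *
st();im,d,K,T=grab("scene","s1")
cv2.imwrite("pics/c4.png",cv2.resize(im[110:270,180:380],None,fx=3,fy=3))
E
```

```text
time: 7.82
tcp_pos: [0.4609, -0.0566, 0.2187]
eef_rot: [0.124, 0.958, 0.256, 0.033]
contact_force: [-0.7, 0.3, -3.4]
grip_width: 0.0124
gripper_force: 98.7
t 7.83 q [ 0.93  0.27 -0.67  2.05 -0.44  0.94  1.87] tcp [ 0.4609 -0.0566  0.2187] xdir 165.3 z [ 0.128  0.483 -0.866] F [-0.7  0.3 -3.4] w 0.0124 gf 98.7
```

View pics/c4.png

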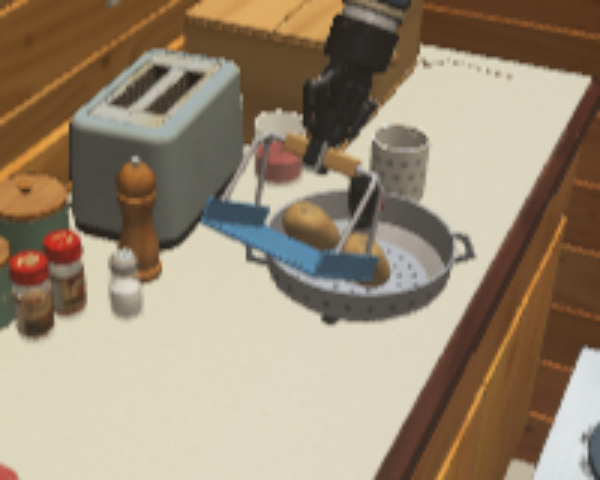

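```bash
python3 - <<'E'
from h import *
s=manip.observe();p0=s["tcp_pos"]
for dy,dz,th in((-.43,.02,40),(-.85,.12,50)):
    go(p0+np.array([.259*dy*.05,.966*dy*.05,-dz*.05]),165,th,-15)
E
```

```text
row [0.002, -0.383, -0.197, -1.004, -0.012, 0.029] n>= 0.9
row [0.005, -0.796, -0.321, -2.004, -0.015, 0.028] n>= 1.9
```

```bash
python3 -m pendant '[[[0,-0.19,-0.1,-0.5,0,0],[0,-0.38,-0.2,-1,0,0],[0,-0.6,-0.26,-1.5,0,0],[0,-0.8,-0.32,-2,0,0],[0,-0.8,-0.32,-2,0,0],[0,-0.8,-0.32,-2,0,0]]]'; python3 - <<'E'
from h import *
st();im,d,K,T=grab("scene","s2")
cv2.imwrite("pics/c5.png",cv2.resize(im[150:260,220:360],None,fx=5,fy=5))
E
```

```text
time: 8.62
tcp_pos: [0.4499, -0.098, 0.2126]
eef_rot: [0.116, 0.899, 0.418, 0.054]
contact_force: [-0.6, -0.1, -2.8]
grip_width: 0.0125
gripper_force: 98.8
t 8.62 q [ 1.15  0.45 -0.69  2.03 -0.65  1.08  2.2 ] tcp [ 0.4499 -0.098   0.2126] xdir 165.3 z [ 0.195  0.74  -0.644] F [-0.6 -0.1 -2.8] w 0.0125 gf 98.8
```

View pics/c5.png

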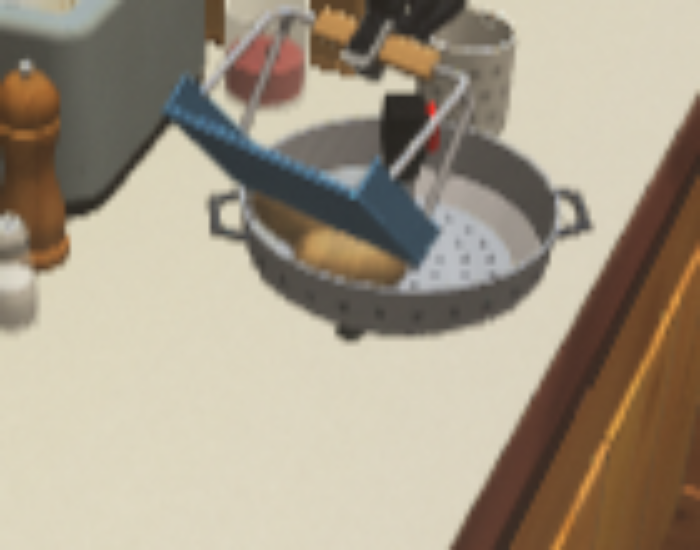

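```bash
python3 - <<'E'
from h import *
s=manip.observe();p0=s["tcp_pos"]
go(p0+np.array([.0,.0,.03]),165,50,-15)
go(p0+np.array([.259*.1,.966*.1,.05]),165,45,-15)
go([.508,.161,.22],165)
E
```

```text
row [-0.001, 0.459, -0.387, -0.011, -0.019, 0.024] n>= 0.5
row [-0.012, 2.053, 0.886, 0.489, -0.018, 0.025] n>= 1.8
row [0.187, 3.528, 3.96, 4.989, -0.008, 0.031] n>= 4.7
```

```bash
python3 -m pendant '[[[0,0.46,-0.39,0,0,0],[0,1.2,0.2,0.2,0,0],[0,2.05,0.89,0.5,0,0],[0.1,2.8,2.2,2,0,0],[0.15,3.2,3.2,3.2,0,0],[0.19,3.53,3.96,4.2,0,0],[0.19,3.53,3.96,5,0,0],[0.19,3.53,3.96,5,0,0]]]'; python3 - <<'E'
from h import *
st();go([.508,.161,.1065],165)
im,d,K,T=grab("top","t2");im2,d2,K2,T2=grab("scene","s3");P2=world(d2,K2,T2)
for n,i,P in(("t",im,world(d,K,T)),("s",im2,P2)):
    b,g,r=[i[...,k].astype(int) for k in range(3)]
    m=(r>b+35)&(r>90)&(abs(r-g)<70)&(P[...,2]>.02)&(P[...,2]<.11)&(np.hypot(P[...,0]-.436,P[...,1]+.149)<.115)
    k,lab,stt,_=cv2.connectedComponentsWithStats(m.astype(np.uint8))
    for j in range(1,k):
        if stt[j,4]>15: Q=P[lab==j];print(n,stt[j,4],Q.mean(0).round(3),Q.min(0).round(3),Q.max(0).round(3))
cv2.imwrite("pics/c6.png",np.hstack([cv2.resize(im[170:270,240:340],(400,400)),cv2.resize(im2[160:260,240:340],(400,400))]))
E
```

```text
time: 9.68
tcp_pos: [0.5065, 0.164, 0.2212]
eef_rot: [0.127, 0.992, -0.002, 0.0]
contact_force: [-0.8, -1.2, -3.3]
grip_width: 0.0127
gripper_force: 98.7
t 9.68 q [ 0.09  0.31 -0.59  1.87  0.21  1.02  0.73] tcp [0.5065 0.164  0.2212] xdir 165.5 z [ 0.    -0.004 -1.   ] F [-0.8 -1.2 -3.3] w 0.0127 gf 98.7
row [-0.041, -0.042, 2.294, -0.02, 0.006, 0.046] n>= 1.8
t 537 [ 0.473 -0.106  0.07 ] [ 0.413 -0.147  0.046] [ 0.534 -0.06   0.093]
s 347 [ 0.469 -0.097  0.066] [ 0.41  -0.202  0.03 ] [ 0.548 -0.058  0.091]
```

View pics/c6.png

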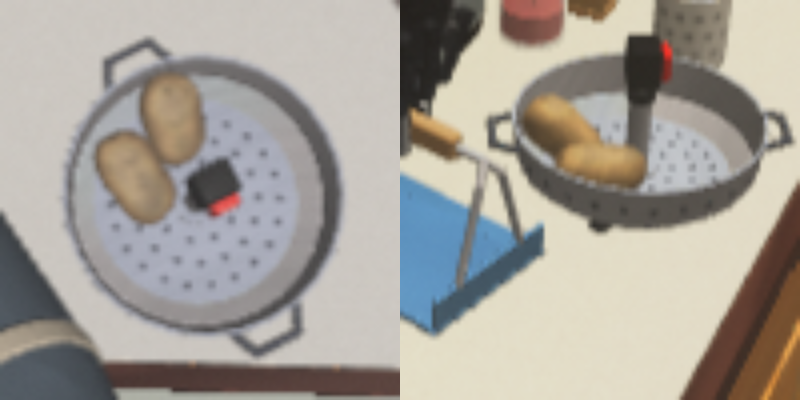

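```bash
python3 -m pendant '[[[0,0,1,0,0,0],[0,0,1.8,0,0,0],[0,0,2.15,0,0,0],[0,0,2.27,0,0,0],[0,0,2.32,0,0,0],[0,0,2.32,0,0,0],[0,0,2.32,0,0,0]]]'; python3 - <<'E'
from h import *
st()
E
```

```text
time: 10.65
tcp_pos: [0.5088, 0.1596, 0.1047]
eef_rot: [0.13, 0.992, 0.0, 0.001]
contact_force: [1.6, -0.2, -0.5]
grip_width: 0.0128
gripper_force: 99.1
t 10.65 q [ 0.04  0.46 -0.53  1.98  0.32  0.79  0.63] tcp [0.5088 0.1596 0.1047] xdir 165.1 z [ 0.001  0.001 -1.   ] F [ 1.6 -0.2 -0.5] w 0.0128 gf 99.1
```

```bash
python3 -m pendant '[[[0,0,0,0,0,0],[0,0,0,0,0,0],[0,0,0,0,0,0],[0,0,0,0,0,0],[0,0,0,0,0,0],[0,0,0,0,0,0]]]' 1 && python3 -m pendant '[[[0,0,-0.5,0,0,0],[0,0,-1.2,0,0,0],[0,0,-2.3,0,0,0],[0,0,-3.5,0,0,0],[0,0,-4,0,0,0],[0,0,-4,0,0,0]]]'; python3 - <<'E'
from h import *
st();im,d,K,T=grab("wrist","w1");P=world(d,K,T);b,g,r=[im[...,i].astype(int) for i in range(3)]
m=(b>r+50)&(P[...,2]<.02)&(d>0)&(np.hypot(P[...,0]-.508,P[...,1]-.16)<.15);print(m.sum(),np.percentile(P[m][:,2],[5,50,95]),cv2.minAreaRect(P[m][:,:2].astype(np.float32)))
go([.39,-.06,.32],118); go([.436,-.149,.26],118)
E
```

```text
time: 11.4
tcp_pos: [0.5079, 0.1593, 0.1036]
eef_rot: [0.13, 0.992, -0.0, -0.0]
contact_force: [0.7, -0.2, 0.1]
grip_width: 0.0858
gripper_force: 0.0
time: 12.15
tcp_pos: [0.509, 0.1599, 0.3058]
eef_rot: [0.13, 0.992, 0.001, 0.002]
contact_force: [0.1, 0.7, -1.7]
grip_width: 0.0851
gripper_force: 0.0
t 12.15 q [ 0.13  0.23 -0.61  1.76  0.15  1.19  0.79] tcp [0.509  0.1599 0.3058] xdir 165.1 z [ 0.004  0.001 -1.   ] F [ 0.1  0.7 -1.7] w 0.0851 gf 0.0
10273 [0.00279523 0.00434654 0.0066604 ] ((0.5094934701919556, 0.15836679935455322), (0.12865306437015533, 0.1584949791431427), 75.15166473388672)
row [1.156, -4.845, -0.324, 0.001, 0.0, 4.711] n>= 4.4
row [-0.191, -6.329, 0.876, 0.001, 0.0, 4.711] n>= 5.1
```

```bash
python3 -m pendant '[[[-0.2,-6.3,0,0,0,4.7],[-0.2,-6.3,0,0,0,4.7],[-0.2,-6.3,0,0,0,4.7],[-0.2,-6.3,0,0,0,4.7],[-0.2,-6.3,0,0,0,4.7],[-0.2,-6.3,0.9,0,0,4.7],[-0.2,-6.3,0.9,0,0,4.7],[-0.2,-6.3,0.9,0,0,4.7]]]'; python3 - <<'E'
from h import *
st();im,d,K,T=grab("wrist","w2");P=world(d,K,T);X,Y,Z=P[...,0],P[...,1],P[...,2]
m=(d>0)&(Z>.145)&(Z<.17)&(np.hypot(X-.436,Y+.149)<.05);print(m.sum(),P[m].mean(0),cv2.minAreaRect(P[m][:,:2].astype(np.float32)),np.percentile(Z[m],[5,50,95]))
b,g,r=[im[...,i].astype(int) for i in range(3)]
k=m&(r>g+60);print("red",k.sum(),P[k].mean(0) if k.any() else 0)
k=m&(r<g+40);Q=P[k];print("blk",cv2.minAreaRect(Q[:,:2].astype(np.float32)),np.percentile(Q[:,2],50))
E
```

```text
time: 13.2
tcp_pos: [0.4372, -0.1467, 0.2588]
eef_rot: [0.513, 0.858, -0.0, -0.001]
contact_force: [1.3, 0.5, 0.9]
grip_width: 0.0856
gripper_force: 0.0
t 13.2 q [ 0.51  0.12 -0.31  1.98  0.04  1.05  0.68] tcp [ 0.4372 -0.1467  0.2588] xdir 118.2 z [-0.001  0.001 -1.   ] F [1.3 0.5 0.9] w 0.0856 gf 0.0
2156 [ 0.43218212 -0.14998675  0.15518847] ((0.4315062165260315, -0.1521020382642746), (0.03894510865211487, 0.03413158282637596), 28.287939071655273) [0.14895403 0.1564444  0.15788001]
red 315 [ 0.41793933 -0.15845843  0.14973326]
blk ((0.4352569878101349, -0.15008346736431122), (0.030426178127527237, 0.03413158282637596), 28.287940979003906) 0.15667328343637532
```

View pics/w2.png

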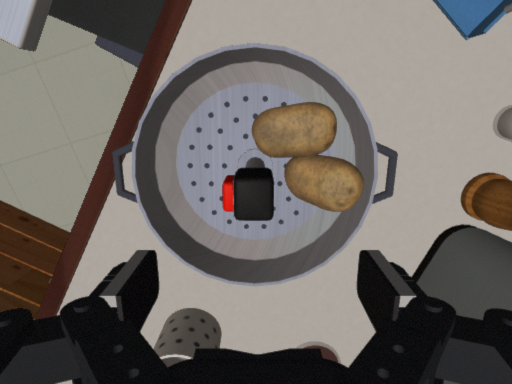

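```bash
python3 - <<'E'
from h import *
im,d,P=load("w2");b,g,r=[im[...,i].astype(int) for i in range(3)]
m=(r>b+35)&(r-g<70)&(P[...,2]>.025)&(P[...,2]<.12)&(np.hypot(P[...,0]-.436,P[...,1]+.149)<.112)
Q=P[m];print(m.sum(),Q[Q[:,2].argmax()])
go([.4346,-.1505,.126],118.3)
E
```

```text
7031 [ 0.5115009  -0.11891333  0.09152958]
row [-0.037, -0.091, 2.668, 0.001, -0.0, -0.006] n>= 2.1
```

```bash
python3 -m pendant '[[[-0.04,-0.09,0.3,0,0,0],[-0.04,-0.09,1.2,0,0,0],[-0.04,-0.09,2,0,0,0],[-0.04,-0.09,2.66,0,0,0],[-0.04,-0.09,2.66,0,0,0],[-0.04,-0.09,2.66,0,0,0]]]'; python3 - <<'E'
from h import *
st();go([.4346,-.1505,.126],118.3)
E
```

```text
time: 14.0
tcp_pos: [0.4346, -0.1516, 0.1267]
eef_rot: [0.514, 0.858, 0.0, 0.0]
contact_force: [0.5, -0.8, 0.4]
grip_width: 0.0856
gripper_force: 0.0
t 14.0 q [ 0.49  0.28 -0.29  2.13  0.12  0.74  0.62] tcp [ 0.4346 -0.1516  0.1267] xdir 118.1 z [ 0.001 -0.    -1.   ] F [ 0.5 -0.8  0.4] w 0.0856 gf 0.0
row [0.02, 0.011, 0.013, 0.003, 0.005, -0.016] n>= 0.0
```

```bash
python3 -m pendant '[[[0,0,0,0,0,0],[0,0,0,0,0,0],[0,0,0,0,0,0],[0,0,0,0,0,0],[0,0,0,0,0,0],[0,0,0,0,0,0]]]' 0 70; python3 -c "
from h import *
st()"
```

```text
time: 14.75
tcp_pos: [0.4346, -0.1514, 0.1268]
eef_rot: [0.514, 0.858, 0.0, 0.0]
contact_force: [0.1, 0.6, 6.0]
grip_width: 0.0303
gripper_force: 74.1
t 14.75 q [ 0.49  0.28 -0.29  2.13  0.12  0.74  0.62] tcp [ 0.4346 -0.1514  0.1268] xdir 118.1 z [ 0.001 -0.    -1.   ] F [0.1 0.6 6. ] w 0.0303 gf 74.1
```

```bash
python3 -m pendant '[[[0,0,-0.2,0,0,0],[0,0,-0.4,0,0,0],[0,0,-0.6,0,0,0],[0,0,-0.8,0,0,0],[0,0,-0.8,0,0,0],[0,0,-0.8,0,0,0]]]'; python3 -c "
from h import *
st()"
```

```text
time: 15.5
tcp_pos: [0.434, -0.1515, 0.1658]
eef_rot: [0.514, 0.858, -0.0, -0.0]
contact_force: [4.6, 0.3, -3.3]
grip_width: 0.0304
gripper_force: 71.5
t 15.5 q [ 0.51  0.22 -0.3   2.09  0.09  0.84  0.65] tcp [ 0.434  -0.1515  0.1658] xdir 118.1 z [-0.  0. -1.] F [ 4.6  0.3 -3.3] w 0.0304 gf 71.5
```

```bash
python3 -m pendant '[[[0,0,-0.05,0,0,0],[0,0,-0.2,0,0,0],[0,0,-0.4,0,0,0],[0,0,-0.6,0,0,0],[0,0,-0.8,0,0,0],[0,0,-0.83,0,0,0],[0,0,-0.83,0,0,0],[0,0,-0.83,0,0,0]]]'; python3 -c "
from h import *
st()
im,d,K,T=grab('scene','s4');P=world(d,K,T)
b=im.astype(int).max(-1)
m=(d>0)&(np.hypot(P[...,0]-.435,P[...,1]+.15)<.03)&(P[...,2]>.1)&(P[...,2]<.26);print(np.percentile(P[m][:,2],[1,50,99]))
cv2.imwrite('pics/c7.png',cv2.resize(im[110:270,200:360],None,fx=3.7,fy=3.7))"
```

```text
time: 16.5
tcp_pos: [0.4338, -0.1515, 0.2066]
eef_rot: [0.514, 0.858, -0.0, -0.0]
contact_force: [5.6, -0.3, -8.5]
grip_width: 0.03
gripper_force: 70.6
t 16.5 q [ 0.52  0.17 -0.3   2.05  0.06  0.93  0.67] tcp [ 0.4338 -0.1515  0.2066] xdir 118.1 z [-0.001  0.    -1.   ] F [ 5.6 -0.3 -8.5] w 0.03 gf 70.6
[0.10269029 0.21526505 0.25780509]
```

View pics/c7.png

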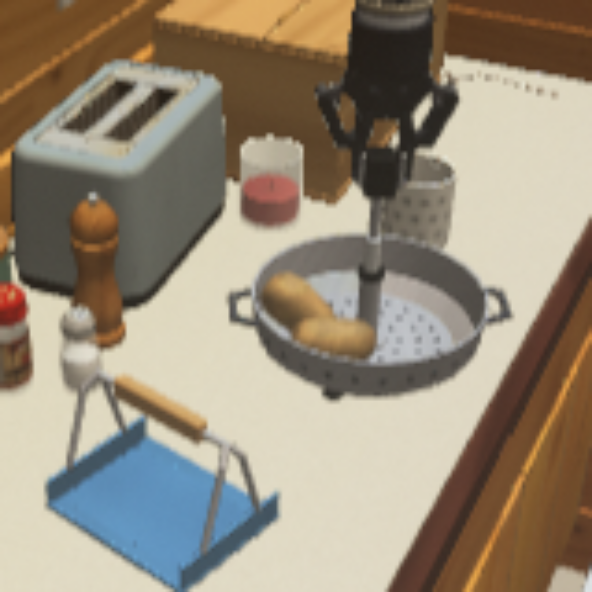

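```bash
python3 -m pendant '[[[0,0,-0.04,0,0,0],[0,0,-0.04,0,0,0],[0,0,-0.04,0,0,0],[0,0,-0.04,0,0,0],[0,0,-0.04,0,0,0],[0,0,-0.04,0,0,0]]]'; python3 -c "
from h import *
st()"
```

```text
time: 17.3
tcp_pos: [0.4335, -0.1515, 0.2072]
eef_rot: [0.514, 0.858, -0.0, -0.001]
contact_force: [7.5, -0.6, -16.8]
grip_width: 0.0305
gripper_force: 72.7
t 17.3 q [ 0.52  0.17 -0.3   2.05  0.06  0.93  0.67] tcp [ 0.4335 -0.1515  0.2072] xdir 118.1 z [-0.002  0.001 -1.   ] F [  7.5  -0.6 -16.8] w 0.0305 gf 72.7
```

Force doubled with only 0.6 mm of motion, so the handle is at its second stop; handing in.

```bash
python3 -c "
from h import *
print(manip.sign_off());st()"
```

```text
the job is handed in; nothing more can be done
None
the job is handed in; nothing more can be done
```

I handed the job in at about 17 s, with both potatoes in the bowl, the empty tray flat on the worktop, and the handle held at its second stop with the button pressed; no verdict came back, and I never re-measured the five bystanders, though nothing touched them that I saw.

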